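Rack dental casts to drain in job order

TASK

The pink and the yellow dental casts have been rinsed and must drain on the sloping wire rack, in job order: first lay the pink cast on the bay with the blue one-dot tag, then the yellow cast on the bay with the green two-dot tag. Lay each one teeth up and squarely on the middle of the bay's two rods with its flat heel down against the upturned stops at the low end; set the casts down gently, do not let them fall. Leave the white cast that is already draining, the bowl, the bottle and the brush where they are.

Things in the scene. Friction and masses are not known exactly. Their poses are not given: they have to be found in the camera images.
- pink: Quadrant dental cast in pink stone, loose, about 0.12 kg: D-shaped block 64 mm long (x), 34 mm wide (y), 24 mm high, with a row of teeth 16 mm wide on top (38 mm high over all). Origin: centre of the underside; z up through the teeth; x from the flat heel (x = -32 mm) to the rounded front (+32 mm); sides flat and parallel from x = -32 to +15 mm.
- yellow: Quadrant dental cast in yellow stone, loose, about 0.12 kg: D-shaped block 64 mm long (x), 34 mm wide (y), 24 mm high, with a row of teeth 16 mm wide on top (38 mm high over all). Origin: centre of the underside; z up through the teeth; x from the flat heel (x = -32 mm) to the rounded front (+32 mm); sides flat and parallel from x = -32 to +15 mm.
- pink_front (a point): Point on the pink cast's underside at the tip of its rounded front, 32 mm ahead of its origin.
- yellow_front (a point): Point on the yellow cast's underside at the tip of its rounded front, 32 mm ahead of its origin.
- rack: Fixed draining rack: white base plate 150 x 310 x 12 mm (from x = -61 to +89 mm) with three bays side by side at y = -95, 0 and +95 mm, each of two 6 mm bare steel rods, their low ends turned up as stops, sloping down towards -x (the robot). Origin on the bench under the middle bay's seat.
- bay_blue (a point): Seat of the bay with the blue tag, 85 mm above the bench: where the centre of a cast's underside lies when it rests on the rods, heel against the stops. x up the slope along the rods (20 degrees above level), y across, z square to the slope. Rod tops at z = 0, rod axes at y = -10 and +10 mm, x = -35 to +45 mm; stop faces at x = -32 mm, reaching up to z = 17 mm.
- bay_green (a point): Seat of the bay with the green tag, 85 mm above the bench: where the centre of a cast's underside lies when it rests on the rods, heel against the stops. x up the slope along the rods (20 degrees above level), y across, z square to the slope. Rod tops at z = 0, rod axes at y = -10 and +10 mm, x = -35 to +45 mm; stop faces at x = -32 mm, reaching up to z = 17 mm.
- tag_blue: Blue tag with one white dot, 30 x 46 x 4 mm, lying on the rack's base plate at the high end of its bay, fixed; origin centre of its underside, 12 mm above the bench; the bay it marks is the one 68 mm in front of it (towards its -x).
- tag_green: Green tag with two white dots, 30 x 46 x 4 mm, lying on the rack's base plate at the high end of its bay, fixed; origin centre of its underside, 12 mm above the bench; the bay it marks is the one 68 mm in front of it (towards its -x).
- tag_red: Red tag with three white dots, 30 x 46 x 4 mm, lying on the rack's base plate at the high end of its bay, fixed; origin centre of its underside, 12 mm above the bench; the bay it marks is the one 68 mm in front of it (towards its -x). This bay is taken by the white cast.
- white: White stone cast of the same shape and frame as the pink one. It already lies seated on the bay with the red three-dot tag: leave it there.
- bowl: Green mixing bowl, 100 mm across, 60 mm high; origin centre of its underside. Leave alone.
- bottle: White bottle 60 mm across, 150 mm high; origin centre of its underside. Leave alone.
- brush: Bench brush lying flat with a wooden handle, about 200 mm long; origin at its middle. Leave alone.
There are look-alikes about, which are no part of the job. What is meant by the yellow is not black, and is the larger of those in its own colour. Of the things that look like the pink, the larger one is meant.

How it is judged:
On the way, in this order (a step that is already met when the one before it is completed fails the run):
1. the pink cast lies seated and released on the blue-tag bay (x of pink in the frame of bay_blue between -0.005 and 0.006 m and y of pink in the frame of bay_blue between -0.007 and 0.007 m and z of pink in the frame of bay_blue between -0.004 and 0.004 m and angle between the z axis of pink and the z axis of bay_blue, either way round below 0.1 rad and angle between the x axis of pink and the x axis of bay_blue, either way round below 0.15 rad and x of pink_front in the frame of bay_blue above 0.02 m and angle between pink's own z axis and vertical below 0.6 rad and contact force between pink and the fingers below 0.1 N and linear speed of pink below 0.02 m/s), for 0.2 s.
2. then the yellow cast lies seated and released on the green-tag bay (x of yellow in the frame of bay_green between -0.005 and 0.006 m and y of yellow in the frame of bay_green between -0.007 and 0.007 m and z of yellow in the frame of bay_green between -0.004 and 0.004 m and angle between the z axis of yellow and the z axis of bay_green, either way round below 0.1 rad and angle between the x axis of yellow and the x axis of bay_green, either way round below 0.15 rad and x of yellow_front in the frame of bay_green above 0.02 m and angle between yellow's own z axis and vertical below 0.6 rad and contact force between yellow and the fingers below 0.1 N and linear speed of yellow below 0.02 m/s), for 0.2 s.
At the end, for the whole second after the job is handed in: Pink cast on the blue-tag bay, yellow on the green: teeth up, released, at rest, heel within 6 mm of the stops, 7 mm of the rods' middle, 4 mm of their tops, 0.1 rad flat to the slope, 0.15 rad square; white cast within 10 mm, bowl, bottle and brush within 30 mm of their starts (all of step 1 and all of step 2 and distance of white from where it was at the start of the episode below 0.01 m and distance of each of bowl, bottle, brush from where it was at the start of the episode below 0.03 m); the robot touches nothing.
It fails at once if the pink cast is let fall (over 0.45 m/s with nothing holding it) (contact force between pink and the fingers below 0.05 N and linear speed of pink above 0.45 m/s).
It fails at once if the yellow cast is let fall (over 0.45 m/s with nothing holding it) (contact force between yellow and the fingers below 0.05 N and linear speed of yellow above 0.45 m/s).
It fails at once if the white cast is moved by more than 10 mm (distance of white from where it was at the start of the episode above 0.01 m).
It fails at once if the bowl, bottle or brush is moved by more than 30 mm (distance of any of bowl, bottle, brush from where it was at the start of the episode above 0.03 m).
It also fails if it takes over 64 s, if anything falls off the work surface, if the arm or the gripper's body presses on something with over 40 N, if the wrist force passes 120 N, or if a joint passes its speed limit or range.

ROBOT

A 6-joint arm with a two-finger parallel gripper is mounted at the origin on the work surface. World frame = base frame: x ahead of the robot, y to its left, z up, the work surface at z = 0. Lengths are in m, angles in rad, forces in N, time in s.
With the tool pointing down it reaches from about 0.325 to 0.775 m from the base axis. Payload 9.3 kg.
Tool frame: the origin (TCP) lies at the very end of the fingers, on their centre line; the grasp point (between the pads) lies 19 mm behind it; z points along the fingers, y is the direction in which the jaws open and shut (so a half turn about z gives the same grasp; the last joint's range is limited). The gripper opens to 85 mm and grips with 20 to 120 N. Pads are 22 mm wide; open, the fingers measure 114 mm over their backs; the gripper's body (76 mm by 85 mm) begins 54 mm behind the grasp point. The pads swing forward as they close: fully open they stand 13 mm farther back than shut.
Start: joints at [-1.271, 0.259, 0.021, 1.334, 0, 1.418], TCP at [0.241, -0.495, 0.231] pointing down, gripper open.
Joint ranges: [-3.04, 3.04], [-0.91, 1.82], [-1.04, 1.36], [-1.92, 1.95], [-1.52, 1.45], [-3.14, 3.14]. Speed limits (rad/s): [2.22, 2.22, 2.79, 3.14, 3.14, 3.14].

INTERFACE

Orientations are given as a unit quaternion [w, x, y, z].
In Python, from station import r gives the robot as it stands.
- The arm moves only by the tool apply_moves, never from a script. Its argument "deltas" is text: rows parted by semicolons, each of 5 numbers parted by spaces: the finger opening in cm, from 0 to 8.54, then the shift along the tool's x, y, z in cm, then the turn about the tool's z in degrees. A call has 1 to 8 rows; each row is the pose to reach, as a shift and turn from the pose measured when the call began, along the tool's axes at that moment; what a row does not reach only later rows make up. A row lasts 1/12 s, in which the tool goes at most 41.7 mm and 7.16 degrees, less where a joint would pass 70% of its speed; a pose out of reach is approached as far as the arm can. A call with a gripper value outside its range is refused whole. The fingers move at their own pace and stop on an object; "grip_force" is the grip in N (left out, the last holds). Time passes only in rows, so rows that repeat a pose let the fingers close. It gives the time, the measured TCP pose, the force and the opening at its end, in the units of the state.
- r.get_obs(): the state, without advancing time (a new reading comes with each control period).
- r.snapshot(name): name is "scene" or "top" or "wrist"; returns a dict with "color" (420x560x3 uint8, red, green, blue), "camera_matrix" (3x3 intrinsics, pixels), "R" (3x3) and "t" (3): a world point X has camera coordinates R X + t. Camera axes: x right, y down, z forward; pixel columns grow to the right and rows downward; lengths in m; the calibration is good to about 2 mm. A picture is of the moment at which its call begins. There is no depth.
- r.finish_job(): hands the job in, once; it reports no verdict.
The state is a dict: "clock": time; "joints": joint angles; "joint_vel": joint speeds; "tau": joint torques, N m; "tool_pos": TCP position; "eef_rot": TCP orientation; "wrist_force": force on the tool from outside, world axes, zero at the start; "torque": the same for the moment, N m; "gripper_width": finger opening in m.
Only numpy, scipy, OpenCV 4.12 (cv2) and the standard library are available. Lean on these libraries where they do the work, as an engineer would, in place of code of your own. Each camera call takes 0.05 s, during which the arm holds its last target.

## Working session

There is one attempt and no reset: what is moved stays moved. The work goes in short steps, Python scripts to look and compute and a tool call to move; the robot and the scene stay as the last step left them, time stands still between calls to the robot, and variables do not carry over. Pictures are saved under pics/ and viewed, and the job is handed in when it is done.

Besides the shell and the picture viewer there is one more tool, called after "Call:" as name(argument=value, ...) on one line, values as JSON. apply_moves: Moves the arm, as the interface text tells. Its arguments: {"type":"object","properties":{"deltas":{"type":"string"},"grip_force":{"type":"number"}},"required":["deltas"]}

```bash
mkdir -p pics; ls; python3 - <<'E'
from station import r
import cv2
print(r.get_obs())
for n in ["scene","top","wrist"]:
    s=r.snapshot(n); cv2.imwrite(f"pics/{n}0.png",s["color"][:,:,::-1]); print(n,s["camera_matrix"],s["R"],s["t"])
E
```

```text
pics
{'clock': 0.0, 'joints': array([-1.27060408e+00,  2.59206699e-01,  2.07354434e-02,  1.33368541e+00,
        1.80663171e-05,  1.41813556e+00]), 'joint_vel': array([-2.33893273e-03,  8.24374068e-04, -8.97541048e-04,  8.23983334e-05,
       -5.60267001e-04,  1.59535170e-03]), 'tau': array([ 9.23891253e-05, -5.55637944e+01,  3.44536185e+01,  1.36572486e-02,
       -1.80969942e-04,  6.23204102e-06]), 'tool_pos': array([ 0.24052849, -0.4943008 ,  0.23064792]), 'eef_rot': array([-6.78984226e-04,  9.74474629e-01,  2.24496625e-01, -4.11190277e-05]), 'wrist_force': array([-0.89012372, -0.36096111,  0.70384751]), 'torque': array([ 0.03493187,  0.0373084 , -0.02144652]), 'gripper_width': 0.08540461609668237}
scene [[389.23621335   0.         282.38736961]
 [  0.         389.23621335 212.9761337 ]
 [  0.           0.           1.        ]] [[-0.17768867  0.98407551  0.00470481]
 [ 0.81386385  0.14963886 -0.56145689]
 [-0.55321999 -0.09593546 -0.82749261]] [ 0.11364829 -0.3879364   1.18110263]
top [[437.54103124   0.         283.96833709]
 [  0.         437.54103124 208.94130812]
 [  0.           0.           1.        ]] [[ 0.02481256 -0.99960619  0.01310738]
 [-0.99848718 -0.02542408 -0.04875413]
 [ 0.04906818 -0.01187783 -0.9987248 ]] [-0.0542007   0.52011361  0.96051162]
wrist [[356.48243468   0.         276.72958675]
 [  0.         356.48243468 207.5605949 ]
 [  0.           0.           1.        ]] [[ 4.37365061e-01 -8.99284032e-01  1.82655037e-04]
 [-8.67454140e-01 -4.21831077e-01  2.63783734e-01]
 [-2.37139450e-01 -1.15528234e-01 -9.64581831e-01]] [-0.54933585 -0.03468754  0.37784093]
```

View pics/scene0.png

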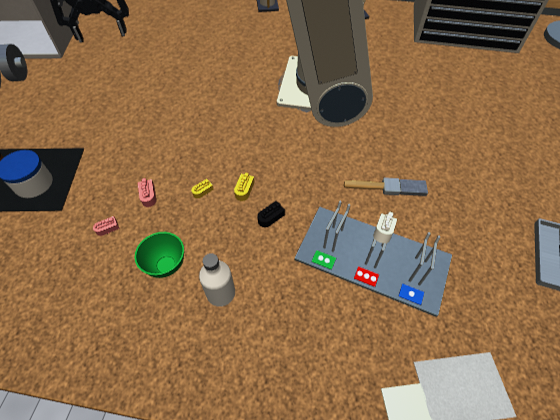

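View pics/top0.png

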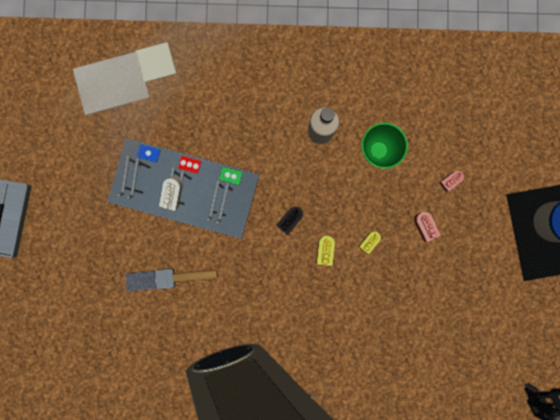

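View pics/wrist0.png

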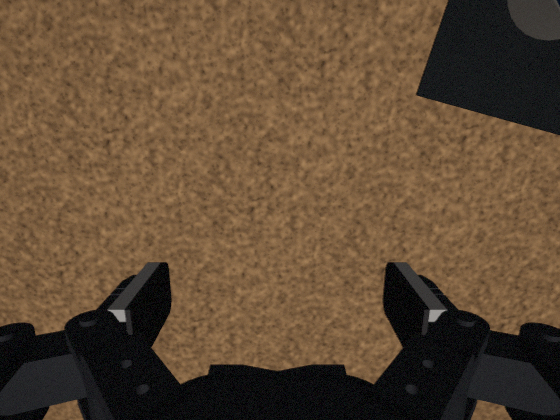

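The top view shows these candidates:
- Pink: a large cast at (428,227) and a small one at (453,180).
- Yellow: a large cast at (326,250) and a small one at (371,242). There is also a black one at (290,220).
- Rack tags: blue (148,153), red (190,164), green (231,175).

By size, the ones meant are pink (428,227) and yellow (326,250). I'll confirm this in enlarged crops and measure.

```bash
cat > h.py <<'E'
from station import r
import cv2, numpy as np
from scipy.spatial.transform import Rotation as Rn
def ray(s,uv,z):
    K,R,t=s["camera_matrix"],s["R"],s["t"]
    d=R.T@np.linalg.inv(K)@np.array([uv[0],uv[1],1.0]); c=-R.T@t
    return c+d*(z-c[2])/d[2]
def proj(s,X):
    p=s["camera_matrix"]@(s["R"]@np.asarray(X)+s["t"]); return p[:2]/p[2]
HSV=dict(pink=((170,60,80),(180,255,255)),pink2=((0,60,100),(6,180,255)),yellow=((22,150,110),(35,255,255)),blue=((105,150,80),(125,255,255)),green=((50,150,80),(75,255,255)),red=((0,200,90),(4,255,255)))
def mask(s,c):
    h=cv2.cvtColor(s["color"],cv2.COLOR_RGB2HSV)
    m=cv2.inRange(h,*[np.array(x) for x in HSV[c]])
    if c=="pink": m|=cv2.inRange(h,*[np.array(x) for x in HSV["pink2"]])
    return cv2.morphologyEx(m,cv2.MORPH_CLOSE,np.ones((5,5)))
def blobs(s,c,amin=40):
    cs,_=cv2.findContours(mask(s,c),cv2.RETR_EXTERNAL,cv2.CHAIN_APPROX_NONE)
    return sorted([k for k in cs if cv2.contourArea(k)>amin],key=lambda k:-cv2.contourArea(k))
def crop(s,c,hw,name,f=4):
    x0,y0=max(0,c[0]-hw),max(0,c[1]-hw)
    im=s["color"][y0:c[1]+hw,x0:c[0]+hw,::-1]
    cv2.imwrite(name,cv2.resize(im,None,fx=f,fy=f,interpolation=cv2.INTER_CUBIC))
def tool(o=None):
    o=o or r.get_obs(); q=o["eef_rot"]; return o["tool_pos"],Rn.from_quat([q[1],q[2],q[3],q[0]]).as_matrix()
E
python3 - <<'E'
from h import *
s=r.snapshot("top")
for c,z in [("pink",.018),("yellow",.018),("blue",.016),("green",.016),("red",.016)]:
    for k in blobs(s,c)[:4]:
        (cx,cy),wh,a=cv2.minAreaRect(k)
        b=[ray(s,p,z)[:2] for p in cv2.boxPoints(cv2.minAreaRect(k))]
        e=[b[1]-b[0],b[2]-b[1]]; L=max(e,key=np.linalg.norm)
        print(c,round(cx),round(cy),cv2.contourArea(k),ray(s,(cx,cy),z)[:2].round(4),[round(np.linalg.norm(v),4) for v in e],"long axis deg",round(np.degrees(np.arctan2(L[1],L[0])),1))
a=s["color"][150:290,270:490,::-1]
b=s["color"][130:250,100:270,::-1]
cv2.imwrite("pics/casts.png",cv2.resize(a,None,fx=3.6,fy=3.6,interpolation=cv2.INTER_CUBIC))
cv2.imwrite("pics/rack.png",cv2.resize(b,None,fx=4.5,fy=4.5,interpolation=cv2.INTER_CUBIC))
E
```

```text
pink 427 225 381.0 [ 0.4932 -0.3588] [np.float64(0.0351), np.float64(0.0632)] long axis deg -152.7
pink 189 164 280.0 [0.6152 0.1717] [np.float64(0.032), np.float64(0.0483)] long axis deg -103.8
pink 453 179 230.5 [ 0.597  -0.4163] [np.float64(0.0503), np.float64(0.0271)] long axis deg -52.0
yellow 326 250 404.5 [ 0.4329 -0.1355] [np.float64(0.0658), np.float64(0.0362)] long axis deg -5.2
yellow 371 241 264.0 [ 0.4542 -0.2346] [np.float64(0.0527), np.float64(0.0289)] long axis deg -37.7
blue 148 153 236.0 [0.6382 0.2639] [np.float64(0.0292), np.float64(0.0455)] long axis deg -103.8
blue 556 220 153.0 [ 0.5119 -0.6481] [np.float64(0.0158), np.float64(0.0715)] long axis deg 179.7
green 384 145 1548.0 [ 0.6703 -0.2616] [np.float64(0.0992), np.float64(0.0995)] long axis deg -179.4
green 230 175 227.5 [0.5928 0.0797] [np.float64(0.0286), np.float64(0.0445)] long axis deg -103.8
red 189 164 134.0 [0.6153 0.1717] [np.float64(0.0265), np.float64(0.0437)] long axis deg -102.6
```

View pics/casts.png

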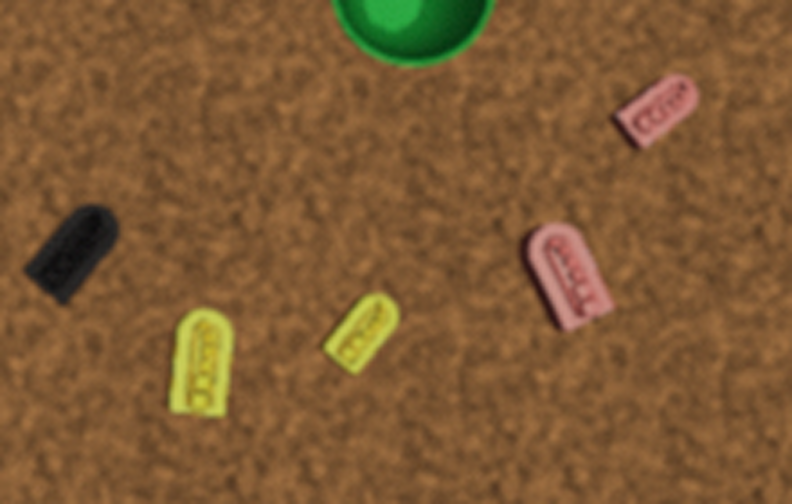

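View pics/rack.png

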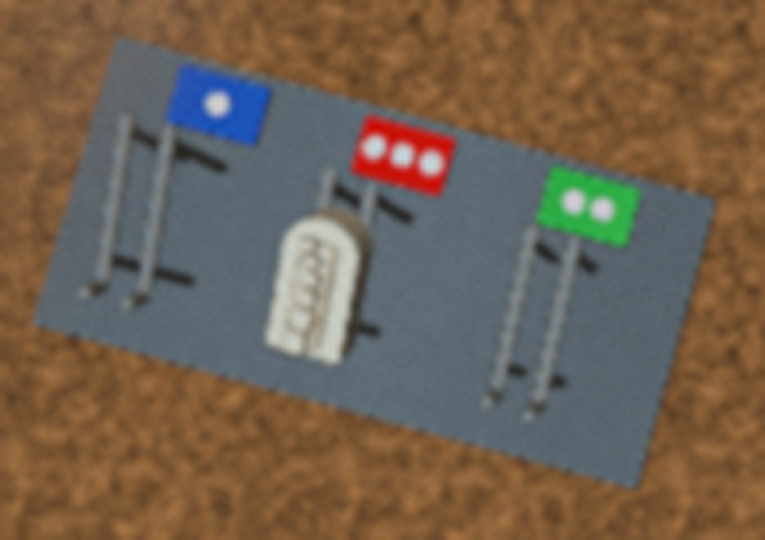

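Both large casts fit the 64 x 34 mm given (pink 63x35, yellow 66x36), and the small ones are about 51x28. The blue and green tags are 190 mm apart, as they should be. The crop shows pink's front pointing up-left (heading about 27°) and yellow's pointing up (about -5°). The rack heading is about -13.9°. I'll approach the pink cast with the tool turned half round, because the wrist range would not allow the placing turn otherwise.

```bash
cat >> h.py <<'E'
def plan(target,heading):
    p,R=tool(); hd=np.degrees(np.arctan2(R[1,0],R[0,0]))
    d=(R.T@(np.array(target)-p))*100
    turn=-((heading-hd+180)%360-180)
    print("pos",p.round(4),"hd",hd.round(2),"shift cm",d.round(2),"turn",turn.round(2),"tilt",np.degrees(np.arccos(-R[2,2])).round(2))
E
python3 - <<'E'
from h import *
h=np.radians(27.3)
plan([.4932-.008*np.cos(h),-.3588-.008*np.sin(h),.20],-152.7)
E
```

```text
pos [ 0.2406 -0.4944  0.2309] hd 25.94 shift cm [27.85 -1.12  3.09] turn 178.64 tilt 0.05
```

Call:
apply_moves(deltas="8.5 4 -0.2 0.4 -7;8.5 8 -0.3 0.8 -14;8.5 12 -0.5 1.2 -21;8.5 16 -0.7 1.6 -28;8.5 20 -0.8 2 -35;8.5 24 -1 2.5 -42;8.5 27.85 -1.1 3 -49;8.5 27.85 -1.1 3 -56")

```text
clock: 0.87
tool_pos: [0.4907, -0.3589, 0.1993]
eef_rot: [-0.001, 0.751, 0.66, 0.001]
wrist_force: [-0.7, -0.5, -0.4]
gripper_width: 0.0849
```

Call:
apply_moves(deltas="8.5 0 0 0 -7;8.5 0 0 0 -14;8.5 0 0 0 -21;8.5 0 0 0 -28;8.5 0 0 0 -35;8.5 0 0 0 -42;8.5 0 0 0 -49;8.5 0 0 0 -56")

```text
clock: 1.53
tool_pos: [0.4907, -0.3588, 0.199]
eef_rot: [-0.001, 0.351, 0.936, 0.002]
wrist_force: [-0.1, -0.3, -0.3]
gripper_width: 0.0852
```

Call:
apply_moves(deltas="8.5 0 0 0 -7;8.5 0 0 0 -14;8.5 0 0 0 -21;8.5 0 0 0 -28;8.5 0 0 0 -35;8.5 0 0 0 -42;8.5 0 0 0 -49;8.5 0 0 0 -56")

```text
clock: 2.2
tool_pos: [0.4906, -0.3588, 0.1988]
eef_rot: [-0.0, -0.133, 0.991, 0.002]
wrist_force: [-0.8, -0.2, -0.4]
gripper_width: 0.0851
```

```bash
python3 - <<'E'
from h import *
h=np.radians(27.3)
print(r.get_obs()["joints"].round(2))
plan([.4932-.008*np.cos(h),-.3588-.008*np.sin(h),.20],-152.7)
E
```

```text
[-0.77  0.37  0.1   1.31  0.   -1.04]
pos [ 0.4906 -0.3588  0.1988] hd -164.73 shift cm [ 0.53 -0.24 -0.12] turn -12.03 tilt 0.22
```

Call:
apply_moves(deltas="8.5 0.5 -0.2 0 -6;8.5 0.5 -0.2 0 -12;8.5 0.5 -0.2 0 -12")

```text
clock: 2.45
tool_pos: [0.4861, -0.3621, 0.1986]
eef_rot: [-0.0, -0.238, 0.971, 0.002]
wrist_force: [0.5, 0.2, -0.8]
gripper_width: 0.0847
```

```bash
python3 - <<'E'
from h import *
s=r.snapshot("wrist"); cv2.imwrite("pics/w1.png",s["color"][:,:,::-1])
k=blobs(s,"pink")[0]; print(cv2.minAreaRect(k), cv2.contourArea(k))
for z in (.024,):
    b=np.array([ray(s,p,z)[:2] for p in cv2.boxPoints(cv2.minAreaRect(k))]); print(b.round(4),b.mean(0))
h=np.radians(27.3)
plan([.4932-.008*np.cos(h),-.3588-.008*np.sin(h),.20],-152.7)
E
```

```text
((277.5, 193.0), (70.0, 37.0), 90.0) 2288.5
[[ 0.4699 -0.3873]
 [ 0.4547 -0.3581]
 [ 0.5124 -0.3269]
 [ 0.5284 -0.3577]] [ 0.49133899 -0.35750013]
pos [ 0.4862 -0.362   0.1986] hd -152.84 shift cm [ 0.03 -0.03 -0.14] turn -0.14 tilt 0.24
```

View pics/w1.png

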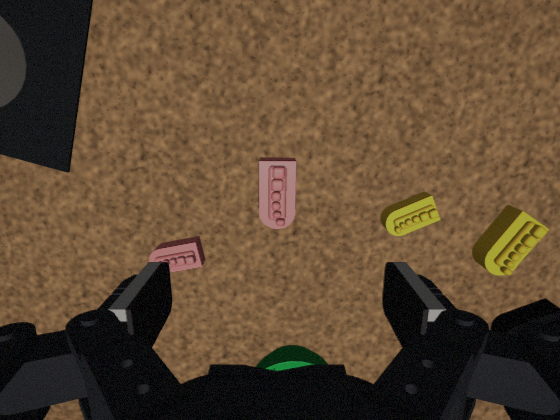

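The wrist view shows the pink cast centred and aligned at (277,193), heel away and front toward the gripper. That agrees with the top view within 2 mm, so I'm descending to grasp.

Call:
apply_moves(deltas="8.5 0 -0.1 4 0;8.5 0 -0.1 8 0;8.5 0 -0.1 12 0;8.5 0 -0.1 15 0;8.5 0 -0.1 17 0;8.5 0 -0.1 18.5 0;8.5 0 -0.1 19.4 0;8.5 0 -0.1 19.4 0")

```text
clock: 3.17
tool_pos: [0.4857, -0.3613, 0.0027]
eef_rot: [-0.001, -0.234, 0.972, 0.003]
wrist_force: [-0.9, 0.3, 0.3]
gripper_width: 0.0848
```

Call:
apply_moves(deltas="6 0 0 0 0;5 0 0 0 0;4.2 0 0 0 0;3.6 0 0 0 0;3 0 0 0 0;3 0 0 0 0;3 0 0 0 0;3 0 0 0 0", grip_force=25)

```text
clock: 3.83
tool_pos: [0.4862, -0.3617, 0.0037]
eef_rot: [-0.0, -0.234, 0.972, 0.003]
wrist_force: [-0.4, 1.3, 6.2]
gripper_width: 0.0331
```

```bash
python3 - <<'E'
from h import *
o=r.get_obs();print(o["gripper_width"],o["wrist_force"])
s=r.snapshot("wrist"); cv2.imwrite("pics/w2.png",s["color"][:,:,::-1])
plan([.4861,-.3625,.20],-152.7)
E
```

```text
0.033099841359117005 [-0.40737288  1.26280284  6.1876848 ]
pos [ 0.4862 -0.3617  0.0037] hd -152.99 shift cm [  0.03   0.04 -19.63] turn -0.29 tilt 0.31
```

View pics/w2.png

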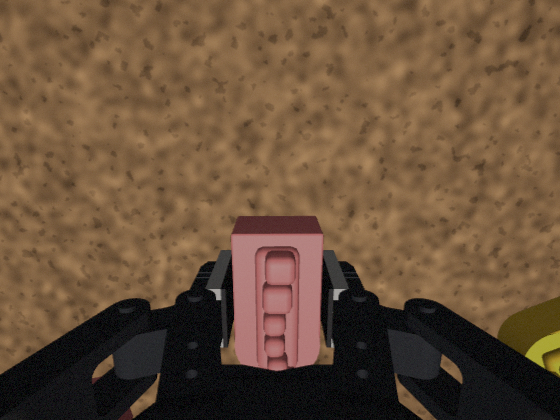

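The cast is held at 33 mm between the pads, with the heel's top edge at row 234 between columns 233 and 322. I'll check the cast against the TCP using that edge and lift.

Call:
apply_moves(deltas="3 0 0 -2 0;3 0 0 -5 0;3 0 0 -9 0;3 0 0 -13 0;3 0 0 -17 0;3 0 0 -19 0;3 0 0 -19 0")

```text
clock: 4.47
tool_pos: [0.4879, -0.364, 0.1995]
eef_rot: [0.002, -0.233, 0.972, -0.001]
wrist_force: [-0.2, -0.1, -1.5]
gripper_width: 0.0337
```

```bash
python3 - <<'E'
from h import *
s=r.snapshot("wrist"); cv2.imwrite("pics/w3.png",s["color"][:,:,::-1])
p,R=tool(); o=r.get_obs(); print(o["gripper_width"],o["wrist_force"])
for uv in [(233,234),(322,234)]:
    X=ray(s,uv,p[2]+.020); print((R.T@(X-p)).round(4))
h=np.radians(-13.85)
rx=np.array([np.cos(h),np.sin(h)]);print("rack x",rx, "j",o["joints"].round(2))
plan([.5722-.008*rx[0],.2802-.008*rx[1],.21],180-13.85)
E
```

```text
0.03365485497017697 [-0.32953679  0.54431344 -1.93880777]
[ 0.0223 -0.0166 -0.0201]
[ 0.0224  0.0167 -0.02  ]
rack x [ 0.97092575 -0.23938084] j [-0.78  0.37  0.09  1.3   0.   -1.25]
pos [ 0.4873 -0.3634  0.1964] hd -153.0 shift cm [-36.18  54.01  -1.25] turn 40.85 tilt 0.12
```

View pics/w3.png

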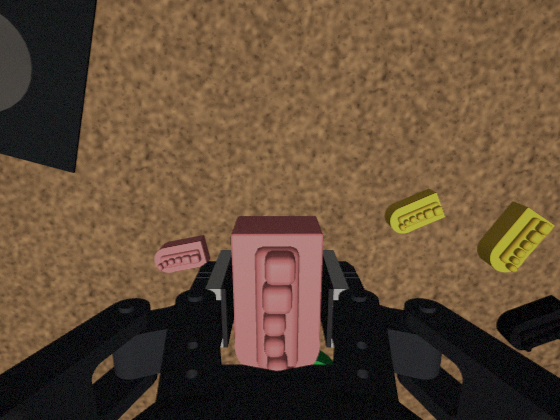

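Lifted and held firmly. The heel sits 22.3 mm from the TCP along the tool's x, so the pads grip at cast x of about -10 mm, centred across. Next I carry it to the blue bay.

Call:
apply_moves(deltas="3 -1.5 2.2 0 2;3 -3.5 5.2 0 5;3 -5.5 8.2 0 8;3 -7.5 11.2 -0.2 11;3 -9.5 14.2 -0.4 14;3 -11.5 17.2 -0.6 17;3 -13.5 20.2 -0.8 20;3 -15.5 23.2 -1 23")

```text
clock: 5.18
tool_pos: [0.5192, -0.0844, 0.2054]
eef_rot: [-0.0, -0.033, 0.999, 0.001]
wrist_force: [1.2, 0.1, -1.4]
gripper_width: 0.0333
```

```bash
python3 - <<'E'
from h import *
h=np.radians(-13.85)
rx=np.array([np.cos(h),np.sin(h)])
plan([.5722-.010*rx[0],.2802-.010*rx[1],.20],180-13.85)
E
```

```text
pos [ 0.5192 -0.0844  0.2054] hd -176.17 shift cm [-6.77 36.33  0.62] turn 17.68 tilt 0.14
```

Call:
apply_moves(deltas="3 -0.7 3.8 0 2;3 -1.4 7.6 0 4;3 -2.1 11.4 0 6;3 -2.8 15.2 0 8;3 -3.5 19 0 10;3 -4.2 22.8 0 12;3 -4.9 26.6 0 14;3 -5.5 29.6 0 16")

```text
clock: 5.85
tool_pos: [0.5534, 0.2172, 0.2043]
eef_rot: [-0.002, 0.106, 0.994, 0.001]
wrist_force: [1.7, -0.8, -0.5]
gripper_width: 0.0337
```

Call:
apply_moves(deltas="3 -0.5 2.5 0 1;3 -1 4.8 0 1.7;3 -1.2 6 0 1.7;3 -1.27 6.7 0 1.7;3 -1.27 6.7 0 1.7;3 -1.27 6.7 0 1.7")

```text
clock: 6.35
tool_pos: [0.5796, 0.2793, 0.2036]
eef_rot: [-0.002, 0.121, 0.993, 0.0]
wrist_force: [0.2, -1.0, -0.3]
gripper_width: 0.0328
```

```bash
python3 - <<'E'
from h import *
h=np.radians(-13.85)
rx=np.array([np.cos(h),np.sin(h)])
plan([.5722-.010*rx[0],.2802-.010*rx[1],.115],180-13.85)
for n in ("scene","wrist"):
    s=r.snapshot(n); cv2.imwrite(f"pics/{n}4.png",s["color"][:,:,::-1])
E
```

```text
pos [0.5796 0.2793 0.2036] hd 166.1 shift cm [ 1.7  -0.09  8.87] turn -0.05 tilt 0.27
```

View pics/scene4.png

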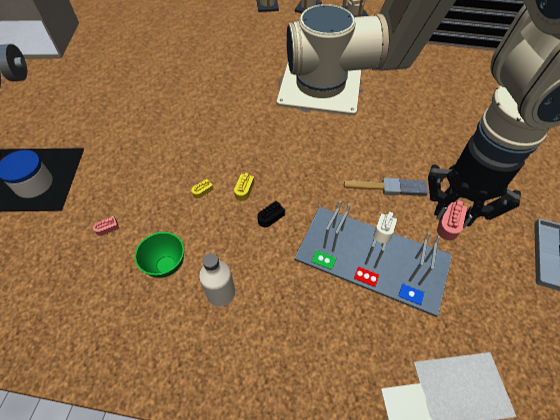

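View pics/wrist4.png

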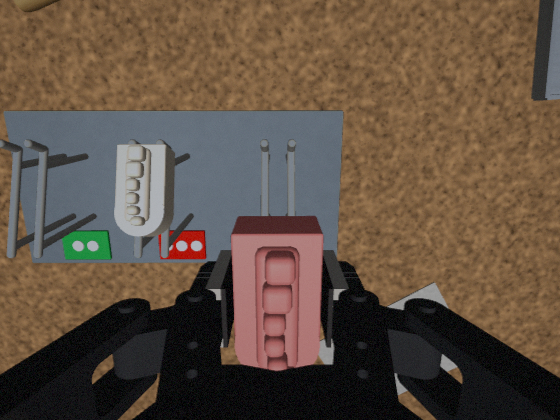

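The wrist view shows the cast centred over the bay's rods: rods at columns 264 and 291, cast from 233 to 322. I'll check the stop position against the tag-based seat.

```bash
cat > st.py <<'E'
from h import *
s=r.snapshot("wrist")
im=s["color"][110:230,220:340,::-1]
cv2.imwrite("pics/st.png",cv2.resize(im,None,fx=5,fy=5,interpolation=cv2.INTER_CUBIC))
h=np.radians(-13.85); rx=np.array([np.cos(h),np.sin(h)]); ry=np.array([-rx[1],rx[0]])
seat=np.array([.5722,.2802])
for n,u,v in [("st1",264,146),("st2",292,146)]:
    X=ray(s,(u,v),.089)[:2]-seat; print(n,"rack fwd,lat mm",(X@rx*1000).round(1),(X@ry*1000).round(1), "expect -38.7, +-10")
E
python3 st.py
```

```text
st1 rack fwd,lat mm -35.3 -8.6 expect -38.7, +-10
st2 rack fwd,lat mm -35.2 11.5 expect -38.7, +-10
```

View pics/st.png

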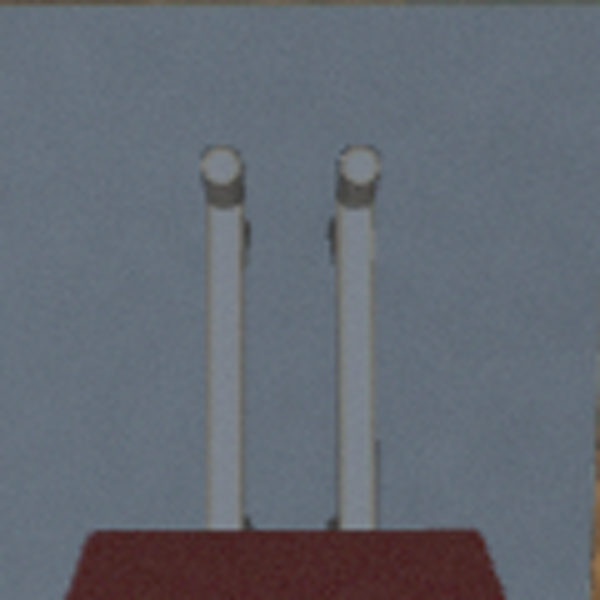

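Call:
apply_moves(deltas="3 0.6 0 2.5 0;3 1.2 0 5 0;3 1.6 0 7.5 0;3 1.6 0 9 0;3 1.6 0 9.6 0;3 1.6 0 9.6 0;3 1.6 0 9.6 0", grip_force=20)

```text
clock: 7.08
tool_pos: [0.5645, 0.2825, 0.1095]
eef_rot: [-0.001, 0.122, 0.993, 0.001]
wrist_force: [1.1, 0.3, -0.9]
gripper_width: 0.0335
```

```bash
python3 - <<'E'
from h import *
h=np.radians(-13.85)
rx=np.array([np.cos(h),np.sin(h)])
plan([.5722-.009*rx[0],.2802-.009*rx[1],.0846],180-13.85)
print(r.get_obs()["wrist_force"])
s=r.snapshot("scene"); crop(s,(455,230),70,"pics/s5.png",5)
s=r.snapshot("wrist"); cv2.imwrite(f"pics/w5.png",s["color"][:,:,::-1])
E
```

```text
pos [0.5645 0.2825 0.1095] hd 165.99 shift cm [ 0.09 -0.04  2.49] turn -0.16 tilt 0.18
[ 1.06415578  0.30752737 -0.8750815 ]
```

View pics/s5.png

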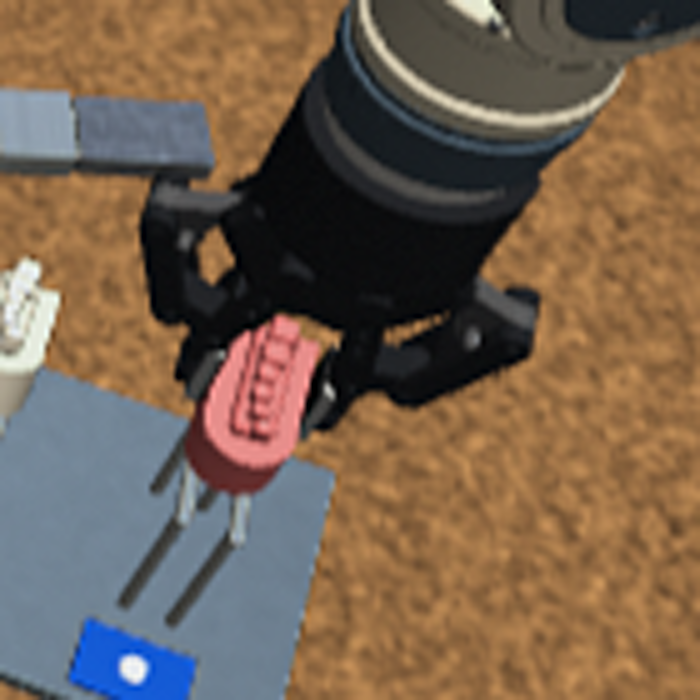

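View pics/w5.png

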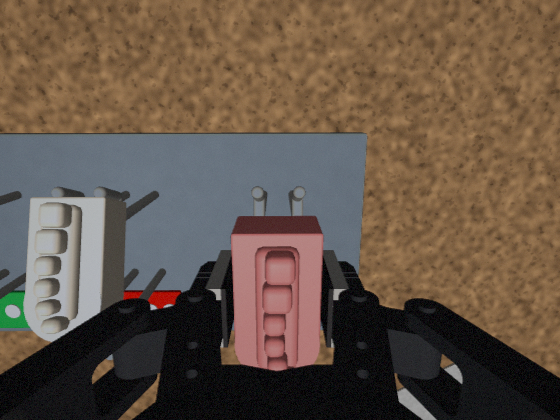

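The rods (258 and 298) stay centred on the cast. Now lowering slowly to touch the front edge down and let the cast pivot in the pads.

Call:
apply_moves(deltas="3 0 0 0.4 0;3 0 0 0.8 0;3 0 0 1 0;3 0 0 1.2 0;3 0 0 1.4 0;3 0 0 1.6 0;3 0 0 1.6 0")

```text
clock: 7.77
tool_pos: [0.5643, 0.2831, 0.0945]
eef_rot: [-0.001, 0.122, 0.993, 0.001]
wrist_force: [-5.0, -0.3, 6.5]
gripper_width: 0.0337
```

Call:
apply_moves(deltas="3 0 0 0.15 0;3 0 0 0.3 0;3 0 0 0.4 0;3 0 0 0.4 0")

```text
clock: 8.1
tool_pos: [0.5636, 0.2833, 0.0911]
eef_rot: [-0.001, 0.122, 0.993, 0.001]
wrist_force: [-6.3, -0.1, 6.8]
gripper_width: 0.0334
```

```bash
python3 - <<'E'
from h import *
h=np.radians(-13.85)
rx=np.array([np.cos(h),np.sin(h)])
plan([.5722-.009*rx[0],.2802-.009*rx[1],.0846],180-13.85)
print(r.get_obs()["wrist_force"])
s=r.snapshot("scene"); crop(s,(455,230),70,"pics/s6.png",5)
s=r.snapshot("wrist"); cv2.imwrite(f"pics/w6.png",s["color"][:,:,::-1])
E
```

```text
pos [0.5636 0.2833 0.0911] hd 166.04 shift cm [-0.01 -0.09  0.65] turn -0.11 tilt 0.21
[-6.34601108 -0.12103753  6.83178488]
```

View pics/w6.png

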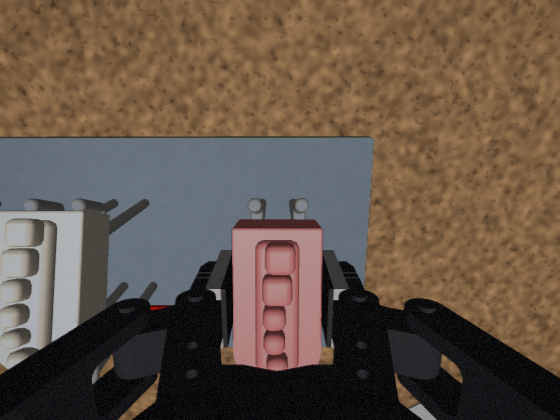

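View pics/s6.png

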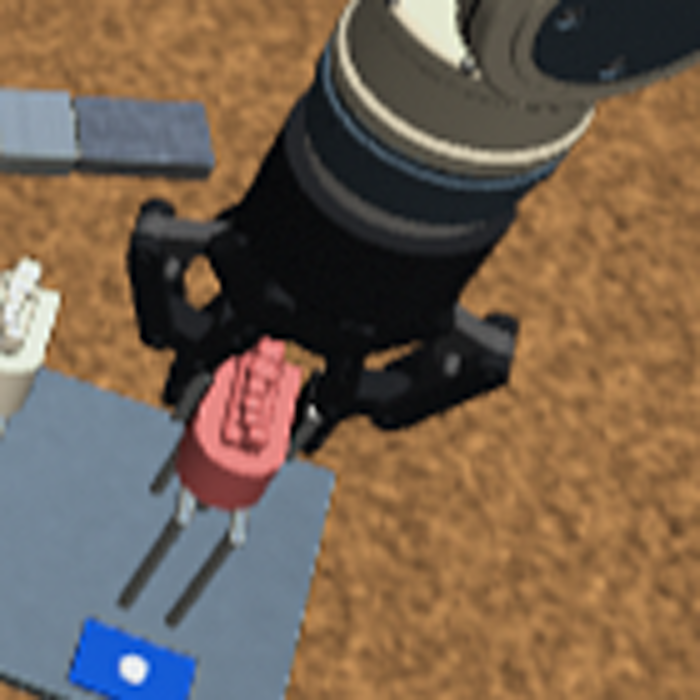

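The cast is pivoting in the pads at a contact force of about 7 N. I continue down to the seat height.

Call:
apply_moves(deltas="3 0 0 0.15 0;3 0 0 0.3 0;3 0 0 0.45 0;3 0 0 0.6 0;3 0 0 0.6 0;3 0 0 0.6 0")

```text
clock: 8.7
tool_pos: [0.563, 0.2835, 0.0858]
eef_rot: [-0.001, 0.121, 0.993, 0.002]
wrist_force: [-5.7, -1.4, 7.1]
gripper_width: 0.0333
```

```bash
python3 - <<'E'
from h import *
h=np.radians(-13.85)
rx=np.array([np.cos(h),np.sin(h)])
plan([.5722-.014*rx[0],.2802-.014*rx[1],.0830],180-13.85)
print(r.get_obs()["wrist_force"])
s=r.snapshot("scene"); crop(s,(455,230),70,"pics/s7.png",5)
s=r.snapshot("wrist"); cv2.imwrite(f"pics/w7.png",s["color"][:,:,::-1])
E
```

```text
pos [0.563  0.2835 0.0858] hd 166.06 shift cm [ 0.42 -0.1   0.28] turn -0.09 tilt 0.23
[-5.73969708 -1.37889521  7.06407472]
```

View pics/w7.png

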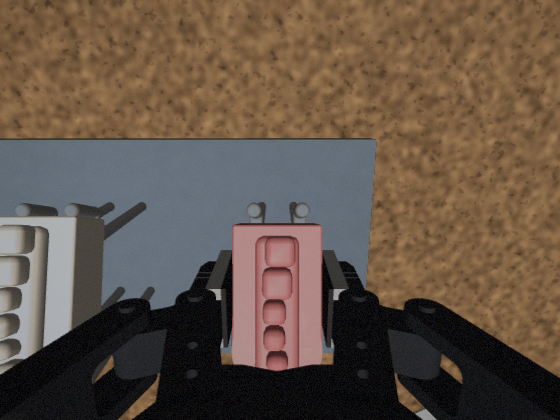

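View pics/s7.png

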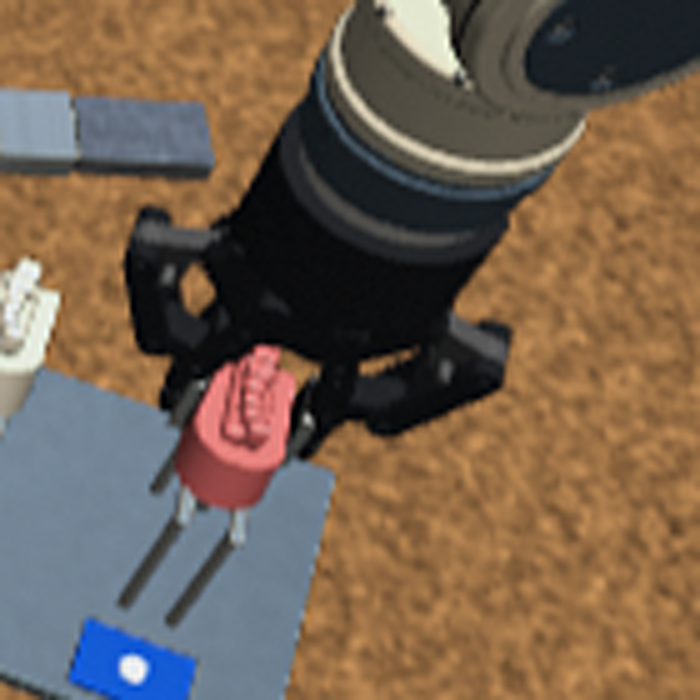

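The cast is almost fully tilted. Its heel edge (row 224) is about 3 mm further from the stop tops (row 210) than on the white cast. I slide down-slope onto the stops.

Call:
apply_moves(deltas="3 0 0 0.1 0;3 0.1 0 0.18 0;3 0.2 0 0.24 0;3 0.3 0 0.28 0;3 0.35 0 0.3 0;3 0.35 0 0.3 0")

```text
clock: 9.3
tool_pos: [0.5609, 0.2845, 0.0841]
eef_rot: [0.0, 0.121, 0.993, 0.002]
wrist_force: [1.4, -1.9, 7.5]
gripper_width: 0.0332
```

```bash
python3 - <<'E'
from h import *
h=np.radians(-13.85)
rx=np.array([np.cos(h),np.sin(h)])
plan([.5722-.014*rx[0],.2802-.014*rx[1],.0830],180-13.85)
print(r.get_obs()["wrist_force"])
s=r.snapshot("wrist"); cv2.imwrite(f"pics/w8.png",s["color"][:,:,::-1])
E
```

```text
pos [0.5609 0.2845 0.0841] hd 166.06 shift cm [ 0.2  -0.14  0.11] turn -0.09 tilt 0.23
[ 1.35781051 -1.88304312  7.4568031 ]
```

View pics/w8.png

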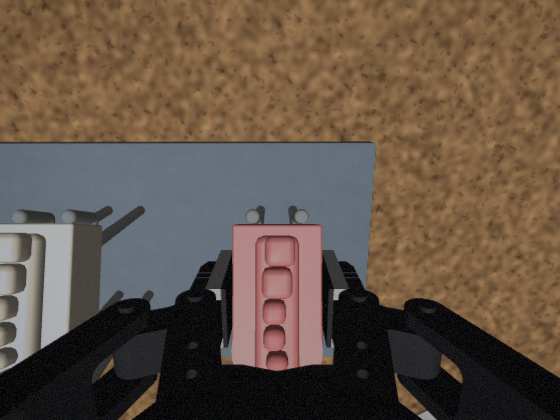

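The heel is within about 1 mm of the stop (row gap 9, against 7 on white) and centred. Releasing gently.

Call:
apply_moves(deltas="3.4 0 0 0 0;3.6 0 0 0 0;3.8 0 0 0 0;4.2 0 0 0 0;4.6 0 0 0 0;5 0 0 0 0;5 0 0 0 0")

```text
clock: 9.93
tool_pos: [0.5608, 0.2845, 0.084]
eef_rot: [0.0, 0.121, 0.993, 0.002]
wrist_force: [-0.4, -0.5, -0.5]
gripper_width: 0.05
```

```bash
python3 - <<'E'
from h import *
print(r.get_obs()["wrist_force"])
s=r.snapshot("wrist"); cv2.imwrite(f"pics/w9.png",s["color"][:,:,::-1])
s=r.snapshot("scene"); crop(s,(430,235),70,"pics/s9.png",5)
E
```

```text
[-0.39515293 -0.45875937 -0.48212181]
```

View pics/w9.png

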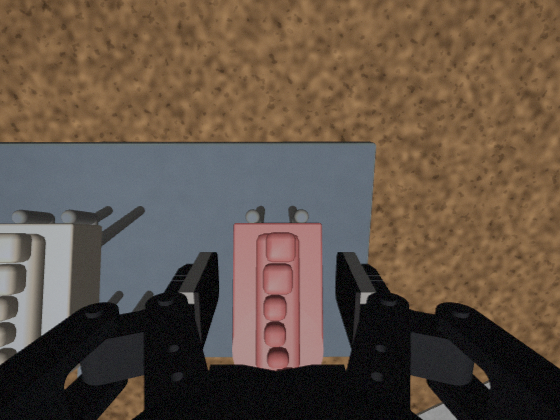

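View pics/s9.png

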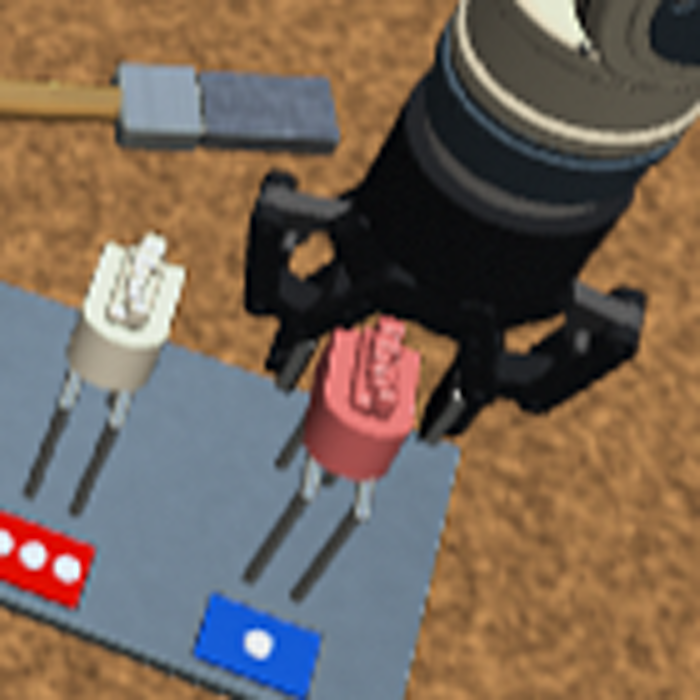

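The pink cast is released and looks seated just like the white one: heel edge at row 224, stop tops at 216, same as white. I back straight up and check from above.

Call:
apply_moves(deltas="5.5 0 0 -1 0;6 0 0 -3 0;6 0 0 -6 0;6 0 0 -9 0;6 0 0 -12 0;6 -1 0 -13 0;6 -2 0 -13 0;6 -2 0 -13 0")

```text
clock: 10.7
tool_pos: [0.5817, 0.2787, 0.2143]
eef_rot: [0.001, 0.122, 0.993, 0.002]
wrist_force: [-0.8, -1.0, -1.9]
gripper_width: 0.0598
```

```bash
python3 - <<'E'
from h import *
s=r.snapshot("wrist"); cv2.imwrite(f"pics/w10.png",s["color"][:,:,::-1])
p,R=tool();print(p)
h=np.radians(-5.2)
plan([.4329-.010*np.cos(h),-.1355-.010*np.sin(h),.20],180-5.2)
E
```

```text
[0.58053726 0.27869535 0.21302793]
pos [0.5805 0.2787 0.213 ] hd 166.01 shift cm [  5.3  -43.92   1.16] turn -8.79 tilt 0.2
```

View pics/w10.png

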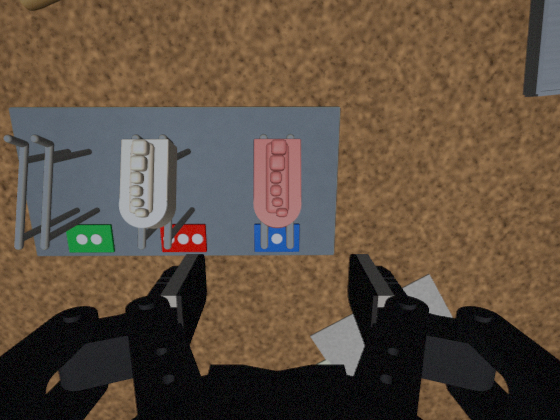

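Pink is seated square on the blue bay: heel edge at row 139, the same as white, and centred between the rods at 264 and 291. Now the yellow cast.

Call:
apply_moves(deltas="8.5 0.4 -3.5 0 -1;8.5 0.9 -7.5 0 -2;8.5 1.4 -11.5 0 -3;8.5 1.9 -15.5 0 -4;8.5 2.4 -19.5 0 -5;8.5 2.9 -23.5 0 -6;8.5 3.4 -27.5 0 -7;8.5 3.9 -31.5 0 -8")

```text
clock: 11.42
tool_pos: [0.4645, -0.0186, 0.2105]
eef_rot: [-0.001, 0.052, 0.999, 0.002]
wrist_force: [1.3, 0.3, 0.1]
gripper_width: 0.0854
```

Call:
apply_moves(deltas="8.5 0.4 -4 0 -0.5;8.5 0.9 -8 0.3 -1;8.5 1.3 -11 0.6 -1;8.5 1.4 -12.5 1 -1;8.5 1.4 -12.5 1 -1;8.5 1.4 -12.5 1 -1")

```text
clock: 11.92
tool_pos: [0.4366, -0.1415, 0.1987]
eef_rot: [-0.003, 0.044, 0.999, 0.003]
wrist_force: [0.5, 0.3, -0.7]
gripper_width: 0.0852
```

```bash
python3 - <<'E'
from h import *
s=r.snapshot("wrist"); cv2.imwrite("pics/w11.png",s["color"][:,:,::-1])
for k in blobs(s,"yellow")[:3]:
    print(cv2.minAreaRect(k), cv2.contourArea(k))
    b=np.array([ray(s,p,.024)[:2] for p in cv2.boxPoints(cv2.minAreaRect(k))]); print(b.round(4),b.mean(0))
h=np.radians(-5.2)
plan([.4329-.010*np.cos(h),-.1355-.010*np.sin(h),.20],180-5.2)
E
```

```text
((284.0, 182.5), (69.0, 36.0), 90.0) 1459.0
[[ 0.4001 -0.147 ]
 [ 0.4029 -0.1153]
 [ 0.4664 -0.1198]
 [ 0.4634 -0.1531]] [ 0.43315776 -0.13382066]
((180.0128631591797, 213.35406494140625), (29.349458694458008, 49.854766845703125), 31.607501983642578) 1294.5
[[ 0.4636 -0.258 ]
 [ 0.4258 -0.2273]
 [ 0.442  -0.2068]
 [ 0.4809 -0.2372]] [ 0.45308197 -0.23233307]
pos [ 0.437  -0.1409  0.1991] hd 175.03 shift cm [ 1.46  0.51 -0.08] turn 0.23 tilt 0.4
```

View pics/w11.png

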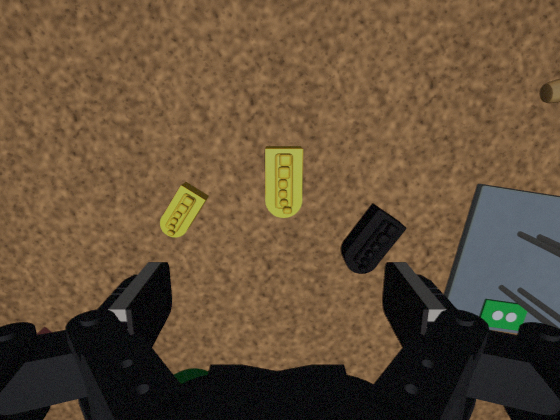

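The wrist view shows the large yellow cast at (284,182), the small one at (180,213) and the black one at (373,238). The large yellow is aligned, heel away, and agrees with the top view within 2 mm. The fingers will clear the black one. Descending.

Call:
apply_moves(deltas="7.5 0.8 0.3 3 0;7.2 1.5 0.55 7 0;7 1.5 0.55 11 0;7 1.5 0.55 14.5 0;7 1.5 0.55 17 0;7 1.5 0.55 18.5 0;7 1.5 0.55 19.4 0;7 1.5 0.55 19.4 0")

```text
clock: 12.63
tool_pos: [0.4206, -0.131, 0.0033]
eef_rot: [-0.004, 0.042, 0.999, 0.004]
wrist_force: [0.3, -0.1, -0.8]
gripper_width: 0.0699
```

Call:
apply_moves(deltas="6 0 0 0 0;5 0 0 0 0;4.2 0 0 0 0;3.6 0 0 0 0;3 0 0 0 0;3 0 0 0 0;3 0 0 0 0;3 0 0 0 0", grip_force=25)

```text
clock: 13.3
tool_pos: [0.4211, -0.1311, 0.0041]
eef_rot: [-0.003, 0.042, 0.999, 0.003]
wrist_force: [0.3, 0.9, 5.9]
gripper_width: 0.0336
```

```bash
python3 - <<'E'
from h import *
s=r.snapshot("wrist"); cv2.imwrite("pics/w12.png",s["color"][:,:,::-1])
E
```

```text
(no output)
```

View pics/w12.png

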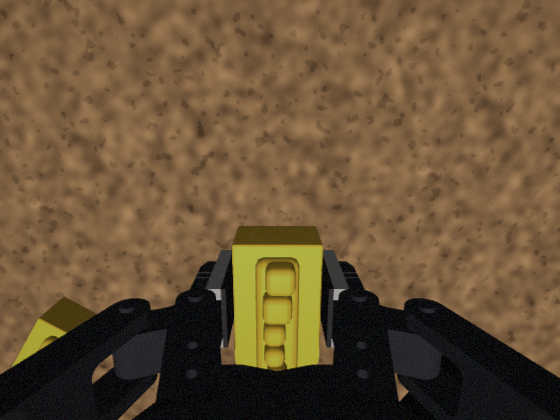

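The yellow cast is gripped. Its heel edge is at row 243, about 3.5 mm nearer the TCP than pink's was, so the grip is at cast x of about -13 mm. Lifting and carrying it.

Call:
apply_moves(deltas="3 0 0 -2 0;3 0 0 -5 0;3 0 0 -9 0;3 0 0 -13 0;3 0 0 -17 0;3 0 0 -19.5 0;3 0 0 -19.5 0")

```text
clock: 13.93
tool_pos: [0.4241, -0.1336, 0.2045]
eef_rot: [0.001, 0.042, 0.999, 0.002]
wrist_force: [0.2, -0.5, -1.4]
gripper_width: 0.0334
```

```bash
python3 - <<'E'
from h import *
s=r.snapshot("wrist")
p,R=tool(); o=r.get_obs(); print(o["gripper_width"],o["wrist_force"],o["joints"].round(2))
for uv in [(233,243),(322,243)]:
    X=ray(s,uv,p[2]+.020); print((R.T@(X-p)).round(4))
h=np.radians(-13.85); rx=np.array([np.cos(h),np.sin(h)])
plan([.5268+.005*rx[0],.0960+.005*rx[1],.20],180-13.85)
E
```

```text
0.03367829189396213 [-0.03262804 -0.01628953 -2.92400323] [-0.5   0.09 -0.27  1.22  0.   -0.41]
[ 0.0185 -0.0166 -0.02  ]
[ 0.0184  0.0168 -0.0199]
pos [ 0.4233 -0.1332  0.2016] hd 175.13 shift cm [-8.86 23.63  0.25] turn 8.98 tilt 0.28
```

Call:
apply_moves(deltas="3 -1 2.5 0 1;3 -2.2 6 0 2.5;3 -3.5 9.5 0 4;3 -4.9 13 0 5.5;3 -6.2 16.5 0 7;3 -7.5 20 0 8.5;3 -8.4 22.5 0 9;3 -8.86 23.6 0 9")

```text
clock: 14.65
tool_pos: [0.5318, 0.0974, 0.2005]
eef_rot: [-0.002, 0.12, 0.993, 0.002]
wrist_force: [0.3, 0.1, -1.4]
gripper_width: 0.0335
```

Call:
apply_moves(deltas="3 0 0 0 0;3 0 0 0 0")

```text
clock: 14.82
tool_pos: [0.531, 0.0976, 0.1987]
eef_rot: [-0.004, 0.119, 0.993, 0.002]
wrist_force: [-0.2, -0.9, -2.7]
gripper_width: 0.0336
```

```bash
python3 - <<'E'
from h import *
s=r.snapshot("wrist"); cv2.imwrite("pics/w13.png",s["color"][:,:,::-1])
h=np.radians(-13.85); rx=np.array([np.cos(h),np.sin(h)]);ry=np.array([-rx[1],rx[0]])
plan([.5268-.0122*rx[0],.0960-.0122*rx[1],.108],180-13.85)
p,R=tool(); d=p[:2]-np.array([.5268,.0960]); print(d@rx,d@ry)
E
```

```text
pos [0.531  0.0969 0.1992] hd 166.27 shift cm [ 1.53 -0.21  9.13] turn 0.12 tilt 0.46
0.0038215090349495787 0.001841210208726905
```

View pics/w13.png

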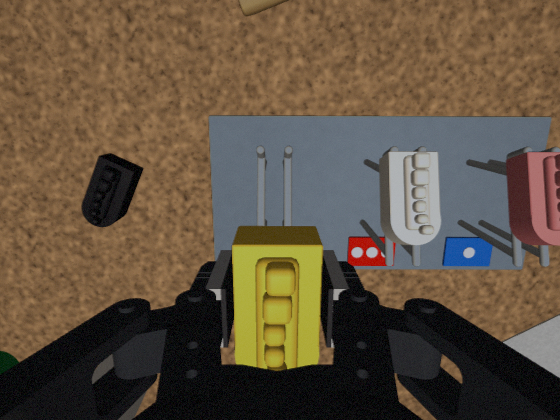

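The rods sit at columns 261 and 289 (middle 275) against the cast's middle at 277.5. That agrees with the computed 2 mm sideways correction, which I apply while lowering.

Call:
apply_moves(deltas="3 0.6 -0.1 2.5 0;3 1.2 -0.2 5 0;3 1.53 -0.2 7.3 0;3 1.53 -0.2 8.6 0;3 1.53 -0.2 9.1 0;3 1.53 -0.2 9.1 0;3 1.53 -0.2 9.1 0", grip_force=20)

```text
clock: 15.45
tool_pos: [0.5152, 0.0981, 0.109]
eef_rot: [-0.003, 0.12, 0.993, 0.002]
wrist_force: [-0.1, -0.2, -1.3]
gripper_width: 0.0335
```

```bash
python3 - <<'E'
from h import *
s=r.snapshot("wrist"); cv2.imwrite("pics/w14.png",s["color"][:,:,::-1])
h=np.radians(-13.85); rx=np.array([np.cos(h),np.sin(h)]);ry=np.array([-rx[1],rx[0]])
plan([.5268-.0122*rx[0],.0960-.0122*rx[1],.0846],180-13.85)
E
```

```text
pos [0.5156 0.0984 0.1093] hd 166.22 shift cm [0.06 0.03 2.48] turn 0.07 tilt 0.4
```

View pics/w14.png

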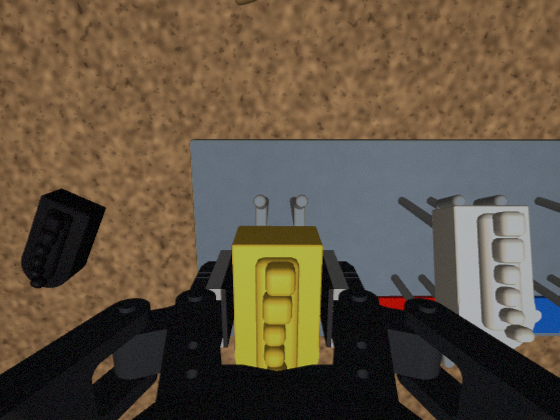

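The rods are now at 260 and 300 (middle 280), so I trim by 1 mm and lower slowly.

Call:
apply_moves(deltas="3 0 0.1 0.3 0;3 0 0.1 0.6 0;3 0 0.1 0.9 0;3 0 0.1 1.2 0;3 0 0.1 1.4 0;3 0 0.1 1.6 0;3 0 0.1 1.8 0;3 0 0.1 1.8 0")

```text
clock: 16.17
tool_pos: [0.5148, 0.0996, 0.0913]
eef_rot: [-0.003, 0.12, 0.993, 0.002]
wrist_force: [-4.8, 0.0, 5.7]
gripper_width: 0.0334
```

Call:
apply_moves(deltas="3 0 0 0.15 0;3 0 0 0.3 0;3 0 0 0.45 0;3 0 0 0.6 0;3 0 0 0.75 0;3 0 0 0.75 0")

```text
clock: 16.67
tool_pos: [0.514, 0.0998, 0.084]
eef_rot: [-0.004, 0.12, 0.993, 0.002]
wrist_force: [-5.4, 0.5, 6.6]
gripper_width: 0.0338
```

```bash
python3 - <<'E'
from h import *
s=r.snapshot("wrist"); cv2.imwrite("pics/w15.png",s["color"][:,:,::-1])
h=np.radians(-13.85); rx=np.array([np.cos(h),np.sin(h)]);ry=np.array([-rx[1],rx[0]])
plan([.5268-.0152*rx[0],.0960-.0152*rx[1],.0829],180-13.85)
s=r.snapshot("scene"); crop(s,(360,220),70,"pics/s15.png",5)
E
```

```text
pos [0.514  0.0998 0.084 ] hd 166.25 shift cm [ 0.18 -0.06  0.11] turn 0.1 tilt 0.5
```

View pics/w15.png

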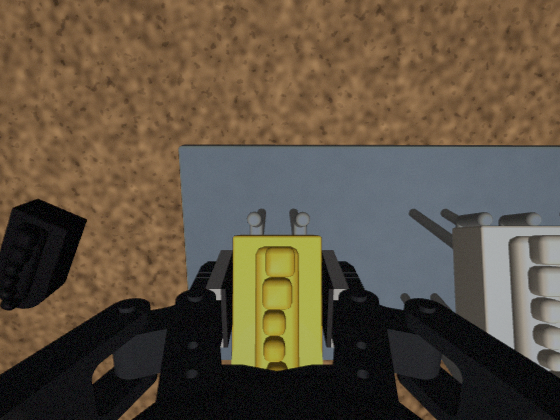

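View pics/s15.png

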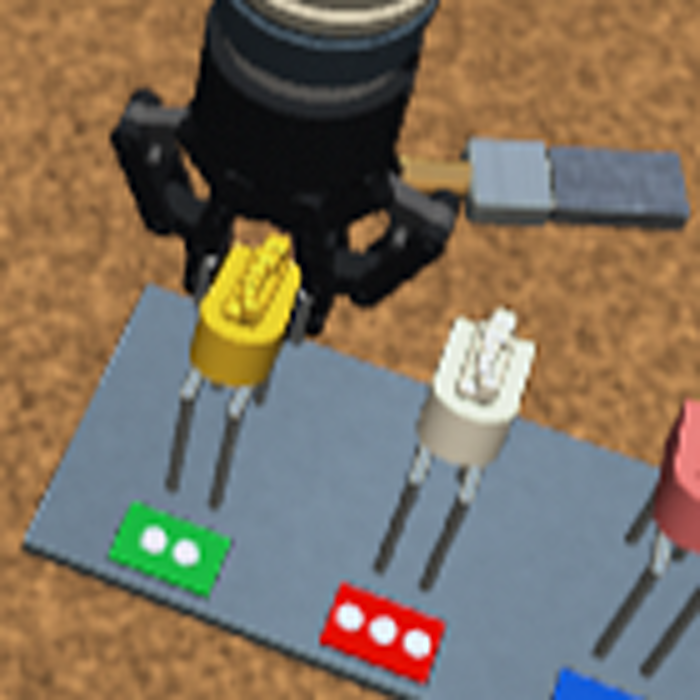

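Centred (rods at 254 and 302). The heel-to-stop gap is 17 px against about 7 on white, so about 4 mm to slide down-slope.

Call:
apply_moves(deltas="3 0.1 0 0.08 0;3 0.2 0 0.13 0;3 0.3 0 0.17 0;3 0.4 0 0.2 0;3 0.45 0 0.22 0;3 0.45 0 0.22 0")

```text
clock: 17.27
tool_pos: [0.5109, 0.1009, 0.0828]
eef_rot: [-0.002, 0.12, 0.993, 0.002]
wrist_force: [1.7, -1.0, 6.3]
gripper_width: 0.0335
```

```bash
python3 - <<'E'
from h import *
s=r.snapshot("wrist"); cv2.imwrite("pics/w16.png",s["color"][:,:,::-1])
print(r.get_obs()["wrist_force"])
E
```

```text
[ 1.29767174 -0.54591704  5.87157805]
```

View pics/w16.png

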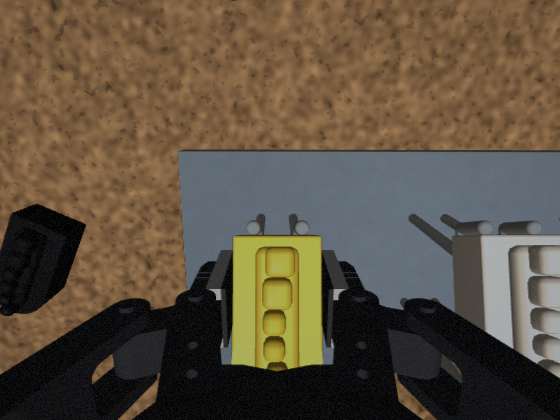

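The heel edge is at row 236 and the stop tops at 228, level with the white cast's 235. The force sign shows contact with the stops. Releasing.

Call:
apply_moves(deltas="3.4 0 0 0 0;3.6 0 0 0 0;3.8 0 0 0 0;4.2 0 0 0 0;4.6 0 0 0 0;5 0 0 0 0;5 0 0 0 0")

```text
clock: 17.9
tool_pos: [0.5108, 0.1009, 0.0827]
eef_rot: [-0.002, 0.12, 0.993, 0.002]
wrist_force: [-0.3, 0.2, 0.2]
gripper_width: 0.0501
```

Call:
apply_moves(deltas="5.5 0 0 -1 0;6 0 0 -3 0;6 0 0 -6 0;6 0 0 -9 0;6 0 0 -12 0;6 -1 0 -14 0;6 -2 0 -14 0;6 -2 0 -14 0")

```text
clock: 18.57
tool_pos: [0.5327, 0.0951, 0.2239]
eef_rot: [-0.001, 0.12, 0.993, 0.002]
wrist_force: [-0.8, -0.6, -0.9]
gripper_width: 0.0602
```

```bash
python3 - <<'E'
from h import *
s=r.snapshot("wrist"); cv2.imwrite("pics/w17.png",s["color"][:,:,::-1])
s=r.snapshot("scene"); cv2.imwrite("pics/s17.png",cv2.resize(s["color"][130:330,120:470,::-1],None,fx=2.2,fy=2.2,interpolation=cv2.INTER_CUBIC))
E
```

```text
(no output)
```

View pics/w17.png

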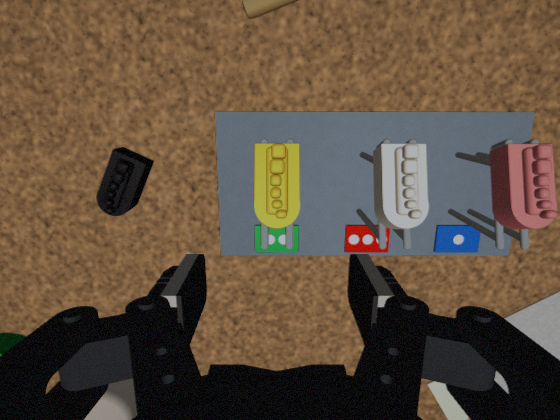

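View pics/s17.png

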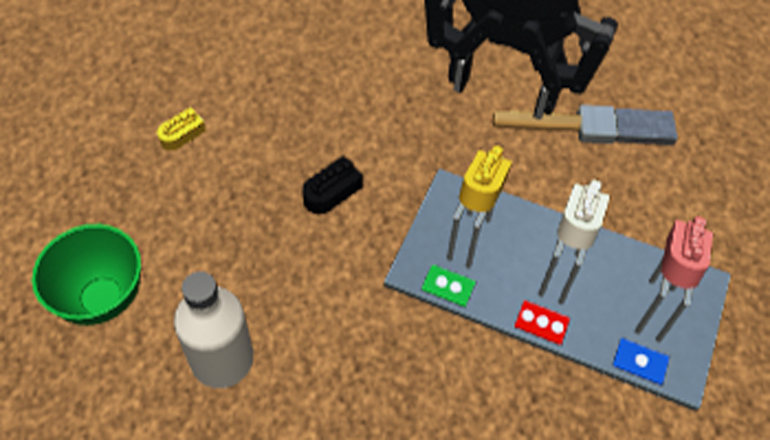

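All three casts lie alike: heel edges at row 143, each centred on its rods (green bay rods at 264 and 290, cast from 254 to 300). The bowl, bottle and brush are unmoved and the tool hangs free, so I hand in.

```bash
python3 -c "
from station import r
print(r.get_obs()['wrist_force'], r.finish_job())"
```

```text
the job is handed in; nothing more can be done
[-0.03811942 -0.26195113  0.29384426] None
```

I laid the pink cast on the blue-tag bay first, then the yellow cast on the green-tag bay, and handed the job in at about 18.6 s of the 64 s. The hand-in reports no verdict.

- **Placing:** I set each cast down front edge first so that it tilted in the pads to the slope, at about 7 N. I then slid it down until the force showed the heel on the stops, and released it there.
- **Last checks:** In the last wrist view all three heels are level (row 143), so pink and yellow sit against their stops as the white cast does. Both casts are within about 1 mm of their rods' middle by eye. I did not measure their final poses in the bay frames.
- **Other things:** The white cast, bowl, bottle and brush looked unmoved. The tool was clear of everything, with the wrist force near zero.
- **Disagreements:** The top and wrist cameras differed by up to about 2 mm. I took the side-to-side position from the rods seen in the wrist view. No check failed.

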